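# File a coin panel in a lever-arch album

### The arm

A 6-joint arm with a two-finger parallel gripper is mounted at the origin on the work surface. World frame = base frame: x ahead of the robot, y to its left, z up, the work surface at z = 0. Lengths are in m, angles in degrees, forces in N, time in s.
With the tool pointing down it reaches from about 0.325 to 0.85 m from the base axis. Payload 15.5 kg.
Tool frame: the origin (TCP) lies at the very end of the fingers, on their centre line; the grasp point (between the pads) lies 19 mm behind it (manip.grasp_offset is the distance from the TCP to the grasp point, in m); z points along the fingers, y is the line along which they close (so a half turn about z gives the same grasp; the last joint's range is limited). The gripper opens to 91 mm and grips with 3 to 60 N. Pads are 32 mm wide; open, the fingers measure 118 mm over their backs; the gripper's body (76 mm by 178 mm) begins 60 mm behind the grasp point.
Start: joints at [-81.503, 28.281, 77.091, -0, 74.628, -5.472], TCP at [0.151, -0.607, 0.214] pointing down, gripper open.
Joint ranges: [-166.48, 166.48], [-47.26, 123.95], [12.59, 153.08], [-70.14, 250.14], [6.76, 159.57], [-176.63, 176.63]. Speed limits (degrees/s): [108.29, 108.29, 147.25, 172.46, 172.46, 172.46].

### API

Orientations are given as [roll, pitch, yaw] about the fixed x, y, z axes, in that order (R = Rz(yaw) Ry(pitch) Rx(roll)).
In Python, from bench import monitor, cams, job_done, manip gives the robot as it stands.
- The arm moves only by the tool play_rows, never from a script. Its argument "rows" is a list of rows, each a list of 5 numbers: the shift along the tool's x, y, z in cm, then the turn about the tool's z in rad, then the opening in per cent of the stroke, from 0 (shut) to 100 (fully open). In form: [[tx, ty, tz, yaw, grip], ...]. A call has 1 to 10 rows; each row shifts and turns the commanded pose from where the row before left it, along the tool's axes as they then stand; what a row does not reach is not made up. A row lasts 1/12 s, in which the tool goes at most 41.7 mm and 7.16 degrees, less where a joint would pass 70% of its speed; a pose out of reach is approached as far as the arm can. A call with a gripper value outside its range is refused whole. The fingers move at their own pace and stop on an object; the grip force is fixed at half the most. Time passes only in rows, so rows that do not move let the fingers close. It gives the time, the measured TCP pose, the force, the opening and the grip force at its end, in the units of the state.
- monitor.get_obs(): the state, without advancing time (a new reading comes with each control period).
- cams.grab_frame(name): name is "side" or "top"; returns (picture, depth): 420x560x3 uint8, blue, green, red; 420x560 float32, m along the optical axis (not along the pixel's ray), 0 where there is no reading.
- cams.camera_params(name): a dict with "mtx" (3x3 intrinsics, pixels), "R" (3x3) and "t" (3): a world point X has camera coordinates R X + t. Camera axes: x right, y down, z forward; pixel columns grow to the right and rows downward; lengths in m; the calibration is good to about 2 mm. A picture is of the moment at which its call begins. camera_params takes no time and is no camera call.
- job_done(): hands the job in; it is judged then, once.
The state is a dict: "clock": time; "joint_positions": joint angles; "qd": joint speeds; "effort": joint torques, N m; "position": TCP position; "tool_rot": TCP orientation; "force": force on the tool from outside, world axes, zero at the start; "torque": the same for the moment, N m; "gripper_width": finger opening in m; "finger_force": force on a finger pad.
Only numpy, scipy, OpenCV 4.12 (cv2) and the standard library are available. Lean on these libraries where they do the work, as an engineer would, in place of code of your own. Each camera call takes 0.05 s, during which the arm holds its last target. There are 200 camera calls.

### The job

File the loose coin panel in the lever-arch album that lies open on the hall console: lift the steel lever so that the rings spring open, thread the panel's two holes over the two posts and lower it gently, coin side up, until it lies flat on the leaves already filed, then press the lever down until it locks home and the rings are shut. Feel your way and do not force the mechanism or jam the panel on the posts, let go of everything, and leave the jar, the coin tin and the flashlight where they stand.

Things in the scene. Friction and masses are not known exactly. Their poses are not given: they have to be found in the camera images.
- album: Lever-arch coin album, grey cloth boards 3 mm thick, open flat, fixed on the console. Origin: on the console (z 0) midway between its two upright steel posts. y runs along the spine through both posts; x points from the filed leaves across the posts to the rings and lever; z up. Boards x -150 to 318, y -105 to 110 mm; steel base plate x -12 to 50, y -54 to 92 mm, top at 5 mm.
- post_a (a point): Round top of the fixed post at album y = -40 mm, x = 0, 63 mm above the console. Posts are upright steel wires 4.5 mm in diameter.
- post_b (a point): Round top of the fixed post at album y = +40 mm, x = 0, 63 mm above the console.
- rings (a joint): Angle (rad) of the pair of curved steel wire rings, hinged on an axis along album y at x 38, z 10 mm. 0: shut, tips on the post tops; 0.9: sprung open, tilted to album +x, tips near x 52, z 73 mm, posts free from above. A spring drives them open; the lever's cam holds them shut.
- lever (a joint): Angle (rad) of the lever at its hinge. 0: lying down, pointing to album +x, on its stop, locked; 1.5: about upright, open stop. Dead centre at 0.04 rad (3 mm of lift at the end): below it the spring holds the lever down (6 N at the end), above it throws it up to 1.5. Pressing it down takes up to 13 N at the end (most near 0.4 rad). Let go above dead centre it springs open again.
- lever_pivot (a point): Centre of the lever's hinge: axis along album y, at album x 30, y 72, z 20 mm. From here the lever is a steel channel 24 mm wide (album y) and 10 mm deep (5 mm either side of its middle line), its round end 78 mm from the hinge. Free space all round its end.
- leaves: Leaves already filed: a fixed flat pile, album x -134 to 10, y -78 to 78 mm, threaded on the posts. Origin: underside of the bottom leaf, at album x 0, y 0, 3 mm above the console; axes as the album's. The pile's flat top is 12 to 36 mm above the console, different each time and not measured: feel for it. It gives by 1 mm under 10 N; pressing or dropping the panel on it with 15 N is rough.
- panel: Loose coin panel: black plastic plate 90 (x) x 110 (y) x 4 mm, about 0.1 kg, lying flat. Origin: underside, middle. +x is its punched edge. A square grey coin capsule 46 x 46 mm stands on it from 4 to 16 mm height, centred at x -13, y 0: grip it by two flat sides. Filed, its axes run as the album's, so it lies on the leaves on the -x side of the posts.
- hole_a (a point): Centre, at the underside, of the round hole (8 mm across) at panel x = 32, y = -40 mm; belongs on post_a.
- hole_b (a point): Centre, at the underside, of the round hole (8 mm across) at panel x = 32, y = +40 mm; belongs on post_b.
- capsule (a point): Centre of the coin capsule, 10 mm above the panel's underside.
- jar: White lidded ceramic jar, 68 mm across, 79 mm tall with its knob. Origin: centre of its underside. Bystander.
- tin: Round stainless coin tin, 74 mm across, 42 mm tall. Origin: centre of its underside. Bystander.
- flashlight: Black plastic mini flashlight lying along its x axis, 102 mm long, 28 mm thick at the head. Origin: underside, middle. Bystander.
- lever_flex (a joint): Elastic bend (rad) of the lever's thin sheet-steel blade, at its root 12 mm from the hinge: 0 at rest, negative when pushed down. 21 N across it 66 mm from the hinge bends it by 0.014, the most it may take. Use has also set the blade by -0.05 to 0.17 rad there, different each time and not measured: with the lever lying down its end's top is 22 to 34 mm above the console; feel for the stop.
Things that resemble listed ones, but are neither listed nor needed, are in the scene too. What is shaped like the panel but yellow is not meant.

How it is judged (in metres and radians):
On the way, in this order (a step that is already met when the one before it is completed fails the run):
1. the lever is lifted and the rings have sprung open (value of joint lever above 1.3 rad and value of joint rings above 0.75 rad), for 0.2 s.
2. with the rings open, both holes of the panel are over their posts and the panel lies flat on the leaves (value of joint rings above 0.6 rad and horizontal distance between hole_a and post_a below 0.004 m and horizontal distance between hole_b and post_b below 0.004 m and z of each of hole_a, hole_b in the frame of album below 0.042 m and contact force between panel and leaves above 0.3 N and angle between panel's own z axis and vertical below 0.05 rad), for 0.2 s.
3. the lever is pressed down past its dead centre to the stop and the rings are shut (value of joint each of lever, rings below 0.03 rad), for 0.2 s.
At the end, for the whole second after the job is handed in: The lever lies locked on its stop (below 0.03 rad) with the rings shut on the posts (below 0.03 rad); the panel lies coin side up, both holes round their posts (within 4 mm), flat (within 0.05 rad) with its weight on the leaves, at rest (all of step 3 and horizontal distance between hole_a and post_a below 0.004 m and horizontal distance between hole_b and post_b below 0.004 m and z of each of hole_a, hole_b in the frame of album below 0.042 m and contact force between panel and leaves above 0.3 N and angle between panel's own z axis and vertical below 0.05 rad and linear speed of panel below 0.02 m/s); the robot touches nothing.
It fails at once if the lever is forced: its blade is bent by more than 0.014 rad (about 21 N across it near its end) (value of joint lever_flex below -0.014 rad or value of joint lever_flex above 0.014 rad).
It fails at once if the panel is jammed on the album (posts, rings, boards) with more than 15 N (contact force between panel and album above 15 N).
It fails at once if the panel is dropped or pressed on the leaves with more than 15 N (contact force between panel and leaves above 15 N).
It fails at once if the jar, the coin tin or the flashlight is moved by more than 20 mm, or the jar or tin is tipped (distance of any of jar, tin, flashlight from where it was at the start of the episode above 0.02 m or angle between any of jar, tin's own z axis and vertical above 0.3 rad).
It also fails if it takes over 72 s, if anything falls off the work surface, if the arm or the gripper's body presses on something with over 40 N, if the wrist force passes 120 N, or if a joint passes its speed limit or range.

## Working session

There is one attempt and no reset: what is moved stays moved. The work goes in short steps, Python scripts to look and compute and a tool call to move; the robot and the scene stay as the last step left them, time stands still between calls to the robot, and variables do not carry over. Pictures are saved under pics/ and viewed, at most 10 in all, crops included, and the job is handed in when it is done.

Besides the shell and the picture viewer there is one more tool, called after "Emit:" by a JSON object that holds its "api" and its "payload". play_rows: Moves the arm, as the interface text tells. Its arguments: {"type":"object","properties":{"rows":{"type":"array","items":{"type":"array","items":{"type":"number"}}}},"required":["rows"]}

```bash
mkdir -p pics; ls
cat > h.py <<'E'
import numpy as np, cv2
from bench import monitor, cams, job_done, manip
def grab(n):
    im,d=cams.grab_frame(n); P=cams.camera_params(n); return im,d,np.array(P["mtx"]),np.array(P["R"]),np.array(P["t"]).ravel()
def cloud(d,K,R,t):
    v,u=np.mgrid[:d.shape[0],:d.shape[1]]
    c=np.stack([(u-K[0,2])/K[0,0]*d,(v-K[1,2])/K[1,1]*d,d],-1)
    return (c-t)@R
def proj(X,K,R,t):
    c=R@np.asarray(X)+t; p=K@c; return p[:2]/p[2]
def ray(u,v,z,K,R,t):
    d=R.T@np.array([(u-K[0,2])/K[0,0],(v-K[1,2])/K[1,1],1]); o=-R.T@t
    return o+d*(z-o[2])/d[2]
E
python3 - <<'E'
from h import *
for n in("top","side"):
    im,d,K,R,t=grab(n); cv2.imwrite(f"pics/{n}0.png",im); np.savez(f"{n}0",im=im,d=d,K=K,R=R,t=t)
    print(n,K[0,0],-R.T@t,R[2])
o=monitor.get_obs();print(o); print(manip.grasp_offset)
E
```

```text
pics
top 488.6019681553295 [ 0.39185071 -0.05828665  1.25534135] [ 0.06447387 -0.01142918 -0.99785394]
side 535.5848056937482 [-0.01796836  1.15536368  1.02172292] [ 0.30751527 -0.73879855 -0.5996758 ]
{'clock': 0.1, 'joint_positions': array([-8.15032547e+01,  2.83113775e+01,  7.71215525e+01,  1.50671271e-03,
        7.46276116e+01, -5.47296870e+00]), 'qd': array([-0.05882729, -0.1409199 , -0.08766105,  0.07451556,  0.09221415,
        0.04780949]), 'effort': array([-5.39232053e-05, -8.80236912e+01, -3.82544589e+01,  7.08984397e-02,
        4.83336719e-02, -4.04308923e-05]), 'position': array([ 0.15083248, -0.60620021,  0.2134093 ]), 'tool_rot': array([-1.79939873e+02, -7.21998246e-03,  1.39693100e+01]), 'force': array([ 0.00265472, -0.11813835,  0.20502233]), 'torque': array([ 0.01144833, -0.0485153 , -0.03039483]), 'finger_force': 0.0, 'gripper_width': 0.09125823718470971}
0.0188
```

View pics/top0.png

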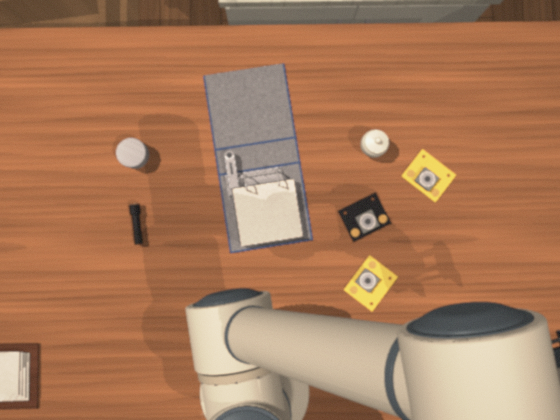

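View pics/side0.png

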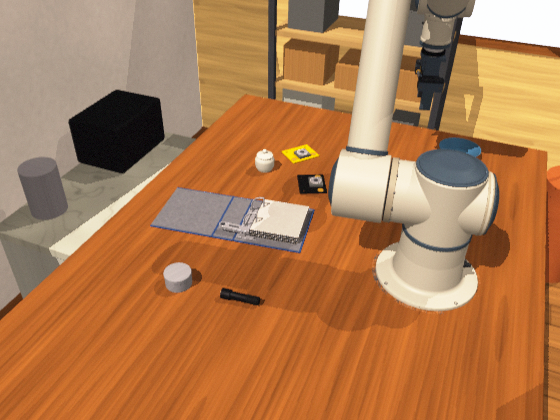

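The top view shows the album at about (260,160) with the spine running roughly left-right and the lever at (230,168). The black panel is at (365,217), the tin at (131,153), the flashlight at (137,224) and the jar at (375,143). The side view agrees.

```bash
cat > m.py <<'E'
from h import *
D=np.load("top0.npz");im,d,K,R,t=[D[k] for k in("im","d","K","R","t")]
hsv=cv2.cvtColor(im,cv2.COLOR_BGR2HSV)
W=cloud(d,K,R,t)
# board+leaves: not orange table: low saturation or blue inside ROI
roi=np.zeros(im.shape[:2],np.uint8); roi[55:262,195:320]=1
h,s,v=cv2.split(hsv)
m=(((s<110)|((h>90)&(h<140)))&(roi>0)).astype(np.uint8)
m=cv2.morphologyEx(m,cv2.MORPH_OPEN,np.ones((3,3)))
c=max(cv2.findContours(m,0,2)[0],key=cv2.contourArea)
p=np.array([ray(u,w,0.003,K,R,t)[:2] for u,w in c[:,0]],np.float32)
r=cv2.minAreaRect(p*1000);print("album",r,cv2.boxPoints(r))
roi[:]=0; roi[185:247,330:397]=1
m=((v<70)&(roi>0)).astype(np.uint8)
c=max(cv2.findContours(m,0,2)[0],key=cv2.contourArea)
p=np.array([ray(u,w,0.004,K,R,t)[:2] for u,w in c[:,0]],np.float32)
r=cv2.minAreaRect(p*1000);print("panel",r,cv2.boxPoints(r))
a=cv2.resize(im[55:265,190:400],None,fx=2.8,fy=2.8,interpolation=cv2.INTER_CUBIC);cv2.imwrite("pics/c0.png",a)
for n,(a,b) in dict(leaf=(265,225),leaf2=(285,200),board=(250,100),table=(330,100),caps=(368,221),lev=(231,160)).items(): print(n,W[b,a].round(4))
E
python3 m.py
```

```text
album ((590.4009399414062, -15.852157592773438), (471.3040466308594, 218.53903198242188), 8.032197952270508) [[ 341.79254    59.417843]
 [ 372.32892  -156.97726 ]
 [ 839.00934   -91.12216 ]
 [ 808.47296   125.27295 ]]
panel ((440.8184814453125, -283.6641540527344), (62.86805725097656, 105.45199584960938), 25.489452362060547) [[ 389.75372 -249.59775]
 [ 435.13446 -344.78552]
 [ 491.88324 -317.73056]
 [ 446.5025  -222.54279]]
leaf [ 0.4131 -0.0343  0.0263]
leaf2 [ 0.4749 -0.0856  0.0304]
board [0.7386 0.     0.0046]
table [ 7.367e-01 -2.086e-01  6.000e-04]
caps [ 0.4189 -0.2956  0.0169]
lev [0.5786 0.049  0.0288]
```

View pics/c0.png

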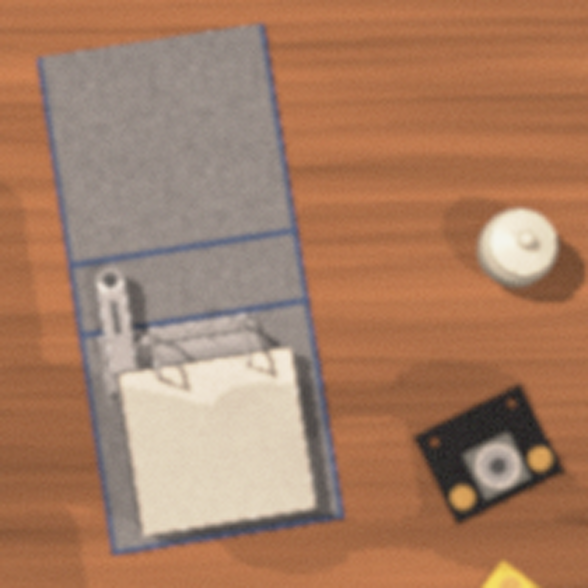

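The crop shows panel corners at (415,437), (520,386), (563,470) and (459,522). The holes on the far edge are at (434,441) and (511,402), the capsule at (497,465) and the lever end at (110,275).

```bash
cat > m2.py <<'E'
from h import *
D=np.load("top0.npz");im,d,K,R,t=[D[k] for k in("im","d","K","R","t")]
f=lambda u,v,z:(ray(u/2.8+190-.3,v/2.8+55-.3,z,K,R,t)*1000)[:2].round(1)
c=np.array([f(*q,4) if 0 else f(q[0],q[1],.004) for q in[(415,437),(520,386),(563,470),(459,522)]]);print("corners",c.tolist(),c.mean(0))
print([np.linalg.norm(c[i]-c[i-1]).round(1) for i in range(4)])
hb,ha=f(434,441,.004),f(511,402,.004);print("holes",hb,ha,np.linalg.norm(hb-ha),np.degrees(np.arctan2(-(hb-ha)[0],(hb-ha)[1])))
print("caps",f(497,465,.016))
th=np.radians(8.03);A=np.array([[np.cos(th),-np.sin(th)],[np.sin(th),np.cos(th)]]);o=np.array([590.4,-15.85])-A@[84,2.5];print("origin",o)
for n,q in dict(pa=(0,-40),pb=(0,40),lev100=(100,72),levend=(108,72)).items():print(n,(o+A@q).round(1))
print("lever end obs z.025",f(110,275,.028),A.T@(f(110,275,.028)-o), "leverhole in album")
W=cloud(d,K,R,t)*1000; q=(W[...,:2]-o)@A
for x in(50,60,70,80,90,100):
    s=(abs(q[...,0]-x)<4)&(abs(q[...,1]-72)<8)&(W[...,2]<80);print(x,np.median(W[...,2][s]).round(1),W[...,2][s].max().round(1))
s=(abs(q[...,0]+60)<40)&(abs(q[...,1])<50);print("leaf",np.median(W[...,2][s]))
s=(abs(q[...,0]-200)<80)&(abs(q[...,1])<80);print("board",np.median(W[...,2][s]))
E
python3 m2.py
```

```text
corners [[446.7, -221.5], [492.0, -319.4], [414.1, -356.5], [368.3, -259.8]] [ 430.275 -289.3  ]
[np.float64(87.3), np.float64(107.9), np.float64(86.3), np.float64(107.0)]
holes [ 442.7 -238.9] [ 477.4 -310.6] 79.65538274341542 25.82516926927614
caps [ 419.5 -293.8]
origin [507.57284374 -30.0595808 ]
pa [513.2 -69.7]
pb [502.    9.5]
lev100 [596.5  55.2]
levend [604.5  56.3]
lever end obs z.025 [596.9  53.9] [100.17975596  70.65811028] leverhole in album
50 24.9 29.8
60 25.6 30.5
70 26.9 31.6
80 26.2 30.1
90 27.0 32.2
100 28.6 32.9
leaf 30.23451154675392
board 3.8410414009660174
```

Emit:
{"api": "play_rows", "payload": {"rows": [[0, 0, 0, 0.1037, 0], [2.2, -2.47, 0, 0, 0], [2.2, -2.47, 0, 0, 0], [2.2, -2.47, 0, 0, 0], [2.2, -2.47, 0, 0, 0], [2.2, -2.47, 0, 0, 0], [2.2, -2.47, 0, 0, 0], [2.2, -2.47, 0, 0, 0], [2.2, -2.47, 0, 0, 0], [2.2, -2.47, 0, 0, 0]]}}

```text
clock: 0.93
position: [0.3164, -0.3572, 0.2138]
tool_rot: [-180.0, 0.0, 8.0]
force: [0.8, 0.2, 0.4]
gripper_width: 0.0277
finger_force: 0.0
```

Emit:
{"api": "play_rows", "payload": {"rows": [[2.2, -2.47, 0, 0, 0], [2.2, -2.47, 0, 0, 0], [2.2, -2.47, 0, 0, 0], [2.2, -2.47, 0, 0, 0], [2.2, -2.47, 0, 0, 0], [2.2, -2.47, 0, 0, 0], [2.2, -2.47, 0, 0, 0], [2.2, -2.47, 0, 0, 0], [2.2, -2.47, 0, 0, 0], [2.2, -2.47, 0, 0, 0]]}}

```text
clock: 1.77
position: [0.4998, -0.0818, 0.2138]
tool_rot: [-180.0, 0.0, 8.0]
force: [1.7, -0.7, 0.0]
gripper_width: 0.0005
finger_force: 0.0
```

```bash
cat >> h.py <<'E'
def go(x,y,yaw=8.03):
    "remaining tool-frame shift (cm) to album-free world target, mm"
    o=monitor.get_obs();w=np.radians(o["tool_rot"][2]);d=np.array([x,y])-o["position"][:2]*1000
    c,s=np.cos(w),np.sin(w)
    print("t",o["clock"],"pos",(o["position"]*1000).round(2),"rot",o["tool_rot"].round(2),"F",o["force"].round(2),"w",o["gripper_width"])
    print("tx %.3f ty %.3f cm; turn %.4f rad"%((c*d[0]+s*d[1])/10,(s*d[0]-c*d[1])/10,-np.radians(yaw)+w))
E
python3 -c "
from h import *
go(594.5,55)"
```

```text
t 1.7667 pos [499.76 -81.79 213.79] rot [-1.7999e+02  2.0000e-02  8.0300e+00] F [ 1.66 -0.75  0.  ] w 0.0004848238400344821
tx 11.293 ty -12.221 cm; turn 0.0001 rad
```

Emit:
{"api": "play_rows", "payload": {"rows": [[2.26, -2.44, 0, 0, 0], [2.26, -2.44, 0, 0, 0], [2.26, -2.44, 1, 0, 0], [2.26, -2.44, 2, 0, 0], [2.26, -2.44, 2, 0, 0], [0, 0, 3.5, 0, 0], [0, 0, 3.5, 0, 0], [0, 0, 3.5, 0, 0], [0, 0, 1, 0, 0], [0, 0, 0, 0, 0]]}}

```text
clock: 2.6
position: [0.5922, 0.0532, 0.0465]
tool_rot: [-180.0, 0.3, 8.0]
force: [-1.4, 0.3, -0.4]
gripper_width: 0.0003
finger_force: 0.0
```

```bash
python3 -c "
from h import *
go(594.5,55)"
```

```text
t 2.6 pos [592.19  53.15  46.5 ] rot [-179.95    0.3     8.03] F [-1.35  0.32 -0.42] w 0.00034755580676530266
tx 0.255 ty -0.151 cm; turn -0.0001 rad
```

Emit:
{"api": "play_rows", "payload": {"rows": [[0.2, -0.1, 0, 0, 0], [0, 0, 0.2, 0, 0], [0, 0, 0.2, 0, 0], [0, 0, 0.2, 0, 0], [0, 0, 0.2, 0, 0], [0, 0, 0.1, 0, 0], [0, 0, 0.1, 0, 0], [0, 0, 0, 0, 0]]}}

```text
clock: 3.27
position: [0.5958, 0.0544, 0.0388]
tool_rot: [-180.0, 0.0, 8.0]
force: [-0.0, 0.2, -0.3]
gripper_width: 0.0002
finger_force: 0.0
```

Emit:
{"api": "play_rows", "payload": {"rows": [[0, 0, 0.1, 0, 0], [0, 0, 0.1, 0, 0], [0, 0, 0.0, 0, 0]]}}

```text
clock: 3.52
position: [0.5958, 0.0544, 0.0367]
tool_rot: [-180.0, 0.0, 8.0]
force: [-0.6, -0.8, 0.1]
gripper_width: 0.0003
finger_force: 0.0
```

Emit:
{"api": "play_rows", "payload": {"rows": [[0, 0, 0.05, 0, 0], [0, 0, 0.05, 0, 0], [0, 0, 0.05, 0, 0], [0, 0, 0, 0, 0]]}}

```text
clock: 3.85
position: [0.5959, 0.0544, 0.0353]
tool_rot: [-180.0, 0.0, 8.0]
force: [0.3, 0.4, 0.5]
gripper_width: 0.0003
finger_force: 0.0
```

Emit:
{"api": "play_rows", "payload": {"rows": [[0, 0, 0.05, 0, 0], [0, 0, 0.05, 0, 0], [0, 0, 0, 0, 0]]}}

```text
clock: 4.1
position: [0.5959, 0.0544, 0.0343]
tool_rot: [-180.0, 0.0, 8.0]
force: [-0.1, 0.1, -0.6]
gripper_width: 0.0005
finger_force: 0.0
```

Emit:
{"api": "play_rows", "payload": {"rows": [[0, 0, 0.05, 0, 0], [0, 0, 0, 0, 0]]}}

```text
clock: 4.27
position: [0.5959, 0.0544, 0.0339]
tool_rot: [-180.0, 0.0, 8.0]
force: [-0.3, 0.7, -0.4]
gripper_width: 0.0005
finger_force: 0.0
```

Emit:
{"api": "play_rows", "payload": {"rows": [[0, 0, 0.05, 0, 0], [0, 0, 0.05, 0, 0], [0, 0, 0, 0, 0]]}}

```text
clock: 4.52
position: [0.5959, 0.0544, 0.0328]
tool_rot: [-180.0, 0.0, 8.0]
force: [0.4, 0.6, 0.3]
gripper_width: 0.0006
finger_force: 0.0
```

Emit:
{"api": "play_rows", "payload": {"rows": [[0, 0, 0.04, 0, 0], [0, 0, 0, 0, 0]]}}

```text
clock: 4.68
position: [0.5959, 0.0544, 0.0325]
tool_rot: [-180.0, 0.0, 8.0]
force: [0.3, -0.5, 1.1]
gripper_width: 0.0007
finger_force: 0.0
```

Emit:
{"api": "play_rows", "payload": {"rows": [[0, 0, 0.03, 0, 0], [0, 0, 0, 0, 0]]}}

```text
clock: 4.85
position: [0.5959, 0.0544, 0.0322]
tool_rot: [-180.0, 0.0, 8.0]
force: [0.2, 0.1, 0.0]
gripper_width: 0.0003
finger_force: 0.0
```

Emit:
{"api": "play_rows", "payload": {"rows": [[0, 0, 0.03, 0, 0], [0, 0, 0, 0, 0]]}}

```text
clock: 5.02
position: [0.5959, 0.0544, 0.0319]
tool_rot: [-180.0, 0.0, 8.0]
force: [0.3, 0.4, -0.0]
gripper_width: 0.0003
finger_force: 0.0
```

Emit:
{"api": "play_rows", "payload": {"rows": [[0, 0, 0.04, 0, 0], [0, 0, 0, 0, 0]]}}

```text
clock: 5.18
position: [0.5959, 0.0544, 0.0315]
tool_rot: [180.0, 0.0, 8.0]
force: [0.3, -0.1, -0.0]
gripper_width: 0.0003
finger_force: 0.0
```

Emit:
{"api": "play_rows", "payload": {"rows": [[0, 0, 0.04, 0, 0], [0, 0, 0, 0, 0]]}}

```text
clock: 5.35
position: [0.5959, 0.0544, 0.0311]
tool_rot: [-180.0, 0.0, 8.0]
force: [0.4, 0.1, 0.6]
gripper_width: 0.0007
finger_force: 0.0
```

Emit:
{"api": "play_rows", "payload": {"rows": [[0, 0, 0.03, 0, 0], [0, 0, 0, 0, 0]]}}

```text
clock: 5.52
position: [0.5959, 0.0544, 0.0308]
tool_rot: [-180.0, 0.0, 8.0]
force: [-0.3, 0.2, 0.5]
gripper_width: 0.0003
finger_force: 0.0
```

Emit:
{"api": "play_rows", "payload": {"rows": [[0, 0, 0.03, 0, 0], [0, 0, 0, 0, 0]]}}

```text
clock: 5.68
position: [0.5959, 0.0544, 0.0305]
tool_rot: [180.0, 0.0, 8.0]
force: [-0.1, -0.5, -0.2]
gripper_width: 0.0002
finger_force: 0.0
```

Emit:
{"api": "play_rows", "payload": {"rows": [[0, 0, 0.03, 0, 0], [0, 0, 0, 0, 0]]}}

```text
clock: 5.85
position: [0.5959, 0.0544, 0.0302]
tool_rot: [-180.0, 0.0, 8.0]
force: [1.4, -0.3, 0.5]
gripper_width: 0.0003
finger_force: 0.0
```

Emit:
{"api": "play_rows", "payload": {"rows": [[0, 0, 0.03, 0, 0], [0, 0, 0, 0, 0]]}}

```text
clock: 6.02
position: [0.5959, 0.0544, 0.0299]
tool_rot: [-180.0, 0.0, 8.0]
force: [0.2, -0.1, -0.7]
gripper_width: 0.0009
finger_force: 0.0
```

Emit:
{"api": "play_rows", "payload": {"rows": [[0, 0, 0.03, 0, 0], [0, 0, 0, 0, 0]]}}

```text
clock: 6.18
position: [0.5959, 0.0544, 0.0296]
tool_rot: [-180.0, 0.0, 8.0]
force: [0.2, -0.0, -0.8]
gripper_width: 0.0003
finger_force: 0.0
```

Emit:
{"api": "play_rows", "payload": {"rows": [[0, 0, 0.02, 0, 0], [0, 0, 0, 0, 0]]}}

```text
clock: 6.35
position: [0.5959, 0.0544, 0.0294]
tool_rot: [-180.0, 0.0, 8.0]
force: [-0.1, -0.9, -0.9]
gripper_width: 0.0006
finger_force: 0.0
```

Emit:
{"api": "play_rows", "payload": {"rows": [[0, 0, 0.02, 0, 0], [0, 0, 0, 0, 0]]}}

```text
clock: 6.52
position: [0.5959, 0.0544, 0.0292]
tool_rot: [-180.0, -0.0, 8.0]
force: [-0.4, -0.3, 0.3]
gripper_width: 0.0005
finger_force: 0.0
```

Emit:
{"api": "play_rows", "payload": {"rows": [[0, 0, 0.03, 0, 0], [0, 0, 0.03, 0, 0], [0, 0, 0, 0, 0]]}}

```text
clock: 6.77
position: [0.596, 0.0544, 0.0286]
tool_rot: [-180.0, -0.0, 8.0]
force: [0.5, 0.5, 1.6]
gripper_width: 0.0004
finger_force: 0.6
```

Emit:
{"api": "play_rows", "payload": {"rows": [[0, 0, 0.03, 0, 0], [0, 0, 0, 0, 0]]}}

```text
clock: 6.93
position: [0.596, 0.0544, 0.0284]
tool_rot: [180.0, -0.0, 8.0]
force: [-0.9, -0.1, 2.1]
gripper_width: 0.0006
finger_force: 1.1
```

Emit:
{"api": "play_rows", "payload": {"rows": [[0, 0, 0.03, 0, 0], [0, 0, 0, 0, 0]]}}

```text
clock: 7.1
position: [0.596, 0.0544, 0.0281]
tool_rot: [180.0, -0.0, 8.0]
force: [0.1, 0.5, 3.3]
gripper_width: 0.0005
finger_force: 1.7
```

Emit:
{"api": "play_rows", "payload": {"rows": [[0, 0, 0.03, 0, 0], [0, 0, 0, 0, 0]]}}

```text
clock: 7.27
position: [0.596, 0.0544, 0.0278]
tool_rot: [180.0, -0.0, 8.0]
force: [-0.1, -0.1, 4.8]
gripper_width: -0.0
finger_force: 2.4
```

Emit:
{"api": "play_rows", "payload": {"rows": [[0, 0, 0.03, 0, 0], [0, 0, 0, 0, 0]]}}

```text
clock: 7.43
position: [0.5961, 0.0544, 0.0276]
tool_rot: [180.0, -0.0, 8.0]
force: [-0.6, -0.2, 5.5]
gripper_width: 0.0005
finger_force: 3.0
```

Emit:
{"api": "play_rows", "payload": {"rows": [[0, 0, 0.03, 0, 0], [0, 0, 0, 0, 0]]}}

```text
clock: 7.6
position: [0.5961, 0.0544, 0.0273]
tool_rot: [180.0, -0.0, 8.0]
force: [-0.9, -0.2, 6.9]
gripper_width: 0.0003
finger_force: 3.6
```

Emit:
{"api": "play_rows", "payload": {"rows": [[0, 0, -0.7, 0, 0], [0, 0, -1.0, 0, 55], [0, 0, 0, 0, 55], [0, 0, 0, 0, 55], [0, 0, 0, 0, 55], [0, 0, 0, 0, 55]]}}

```text
clock: 8.1
position: [0.5957, 0.0544, 0.0439]
tool_rot: [-180.0, 0.0, 8.0]
force: [0.2, 0.2, -0.3]
gripper_width: 0.0308
finger_force: 0.0
```

Emit:
{"api": "play_rows", "payload": {"rows": [[0, 0, 1.0, 0, 55], [0, 0, 1.0, 0, 55], [0, 0, 0.8, 0, 55], [0, 0, 0.3, 0, 55], [0, 0, 0, 0, 55]]}}

```text
clock: 8.52
position: [0.5951, 0.0544, 0.0116]
tool_rot: [-180.0, 0.1, 8.0]
force: [0.6, 0.1, 0.3]
gripper_width: 0.0501
finger_force: 0.0
```

Emit:
{"api": "play_rows", "payload": {"rows": [[0, 0, 0, 0, 0], [0, 0, 0, 0, 0], [0, 0, 0, 0, 0], [0, 0, 0, 0, 0], [0, 0, 0, 0, 0], [0, 0, 0, 0, 0]]}}

```text
clock: 9.02
position: [0.5962, 0.0546, 0.0134]
tool_rot: [-180.0, -0.0, 8.0]
force: [1.4, 2.6, 0.6]
gripper_width: 0.0233
finger_force: 30.0
```

Emit:
{"api": "play_rows", "payload": {"rows": [[0, 0, -0.1, 0, 0], [0, 0, -0.1, 0, 0], [0, 0, -0.1, 0, 0], [0, 0, 0, 0, 0]]}}

```text
clock: 9.35
position: [0.596, 0.0545, 0.0162]
tool_rot: [-180.0, -0.0, 8.0]
force: [0.7, 3.4, -3.9]
gripper_width: 0.0235
finger_force: 30.0
```

Emit:
{"api": "play_rows", "payload": {"rows": [[0, 0, -0.1, 0, 0], [-0.01, 0, -0.15, 0, 0], [-0.02, 0, -0.15, 0, 0], [0, 0, 0, 0, 0]]}}

```text
clock: 9.68
position: [0.5954, 0.0544, 0.0207]
tool_rot: [-180.0, 0.0, 8.0]
force: [-3.5, 3.0, 5.6]
gripper_width: 0.0235
finger_force: 30.0
```

Emit:
{"api": "play_rows", "payload": {"rows": [[-0.03, 0, -0.15, 0, 0], [-0.04, 0, -0.2, 0, 0], [-0.04, 0, -0.2, 0, 0], [-0.05, 0, -0.2, 0, 0], [0, 0, 0, 0, 0]]}}

```text
clock: 10.1
position: [0.5936, 0.0542, 0.0283]
tool_rot: [-180.0, 0.0, 8.0]
force: [-4.4, 2.8, 9.0]
gripper_width: 0.024
finger_force: 30.0
```

Emit:
{"api": "play_rows", "payload": {"rows": [[0, 0, 0, 0, 60], [0, 0, 0, 0, 60], [0, 0, 0, 0, 60], [0, 0, 0, 0, 60], [0, 0, 0, 0, 60], [0, 0, -2, 0, 60], [0, 0, -3, 0, 60], [0, 0, -3, 0, 30], [0, 0, -3, 0, 30], [0, 0, 0, 0, 30]]}}

```text
clock: 10.93
position: [0.5969, 0.0541, 0.143]
tool_rot: [179.9, -0.4, 8.0]
force: [0.4, 0.8, 0.6]
gripper_width: 0.0376
finger_force: 0.0
```

Run:
```python
from h import *
im,d,K,R,t=grab("side"); cv2.imwrite("pics/s1.png",cv2.resize(im[160:270,130:340],None,fx=3.5,fy=3.5,interpolation=cv2.INTER_CUBIC))
go(502,9.5,98.03-180)
```

```text
t 10.9833 pos [595.91  54.1  140.55] rot [179.95  -0.31   8.03] F [ 0.18 -0.3  -0.73] w 0.033323986507275444
tx -9.922 ty 3.104 cm; turn 1.5708 rad
```

View pics/s1.png

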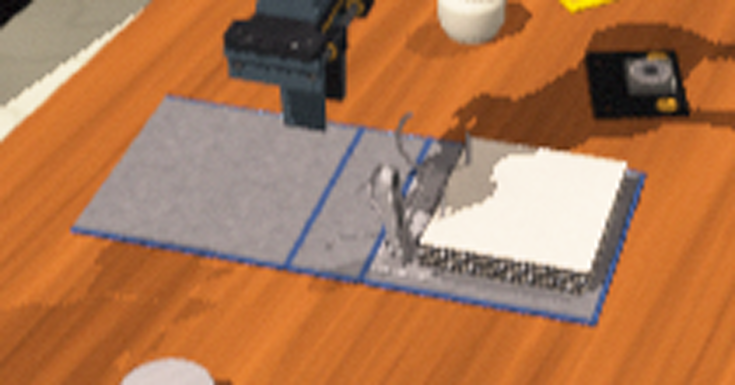

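Emit:
{"api": "play_rows", "payload": {"rows": [[-2.48, 2.775, 0, 0, 25], [-2.48, 2.775, 0, 0, 25], [-2.48, 2.775, 0, 0, 25], [-2.48, 2.775, 0, 0, 25], [0, 0, 3, 0, 25], [0, 0, 3, 0, 25], [0, 0, 2, 0, 25], [0, 0, 1.0, 0, 25], [0, 0, 0, 0, 25]]}}

```text
clock: 11.73
position: [0.5098, -0.0693, 0.0454]
tool_rot: [-179.9, 0.2, 8.0]
force: [0.1, -0.6, -0.3]
gripper_width: 0.0224
finger_force: 0.0
```

Run:
```python
from h import *
go(513.2,-69.7); print(monitor.get_obs()["joint_positions"].round(1))
```

```text
t 11.7333 pos [509.78 -69.27  45.37] rot [-179.91    0.23    8.02] F [ 0.08 -0.58 -0.33] w 0.02243384488236558
tx 0.333 ty 0.091 cm; turn -0.0001 rad
[-14.4  33.3 102.3  -0.   44.6  67.6]
```

Emit:
{"api": "play_rows", "payload": {"rows": [[0.2, 0.05, 0, 0, 25], [0, 0, 0, 0, 0], [0, 0, 0, 0, 0], [0, 0, 0, 0, 0], [0, 0, 0, 0, 0], [0, 0, 0, 0, 0]]}}

```text
clock: 12.23
position: [0.514, -0.0698, 0.0484]
tool_rot: [180.0, -0.1, 8.0]
force: [0.1, 2.4, 7.6]
gripper_width: 0.0027
finger_force: 30.0
```

Run:
```python
from h import *
go(513.2,-69.7)
o=monitor.get_obs();print(o["finger_force"],o["torque"])
```

```text
t 12.2333 pos [513.95 -69.76  48.43] rot [ 1.7998e+02 -9.0000e-02  8.0300e+00] F [0.09 2.37 7.63] w 0.002730809955272337
tx -0.073 ty -0.017 cm; turn -0.0000 rad
30.00149041414261 [0.43406248 0.02011269 0.03133251]
```

Emit:
{"api": "play_rows", "payload": {"rows": [[0, 0, 0, 0, 25], [0, 0, 0, 0, 25], [0, 0, 0, 0, 25], [0, 0, -2, -0.1, 25], [0, 0, 0, -0.12, 25], [0, 0, 0, -0.12, 25], [0, 0, 0, -0.12, 25], [0, 0, 0, -0.12, 25], [0, 0, 0, -0.12, 25], [0, 0, 0, -0.12, 25]]}}

```text
clock: 13.07
position: [0.5133, -0.0699, 0.0676]
tool_rot: [-180.0, 0.0, 55.4]
force: [0.3, 0.5, 0.2]
gripper_width: 0.0229
finger_force: 0.0
```

Emit:
{"api": "play_rows", "payload": {"rows": [[0, 0, 0, -0.12, 25], [0, 0, 0, -0.12, 25], [0, 0, 0, -0.12, 25], [0, 0, 0, -0.12, 25], [0, 0, 0, -0.12, 25], [0, 0, 0, -0.12, 25], [0, 0, 0, -0.1508, 25], [0, 0, 0, 0, 25], [0, 0, 1.1, 0, 25], [0, 0, 1, 0, 25]]}}

```text
clock: 13.9
position: [0.5137, -0.07, 0.0466]
tool_rot: [179.9, 0.0, 103.2]
force: [-0.1, 0.9, -0.4]
gripper_width: 0.0226
finger_force: 0.0
```

Run:
```python
from h import *
go(513.2,-69.7,98.03)
```

```text
t 13.9 pos [513.72 -69.96  46.55] rot [1.7994e+02 3.0000e-02 1.0317e+02] F [-0.06  0.87 -0.39] w 0.02261789336359074
tx 0.037 ty -0.044 cm; turn 0.0897 rad
```

Emit:
{"api": "play_rows", "payload": {"rows": [[0, 0, 0, 0.0897, 25], [0, 0, 0, 0, 25], [0, 0, 0, 0, 0], [0, 0, 0, 0, 0], [0, 0, 0, 0, 0], [0, 0, 0, 0, 0], [0, 0, 0, 0, 0]]}}

```text
clock: 14.48
position: [0.5146, -0.0698, 0.0468]
tool_rot: [179.9, 0.0, 98.3]
force: [6.9, 2.6, -5.5]
gripper_width: 0.0033
finger_force: 30.0
```

Run:
```python
from h import *
go(513.2,-69.7,98.03)
```

```text
t 14.4833 pos [514.63 -69.8   46.84] rot [1.7987e+02 2.0000e-02 9.8320e+01] F [ 6.95  2.58 -5.46] w 0.003304472490255622
tx 0.031 ty -0.140 cm; turn 0.0050 rad
```

Emit:
{"api": "play_rows", "payload": {"rows": [[0, 0, 0, 0, 25], [0, 0, 0, 0, 25], [0, 0, 0, 0, 25], [0, 0, -2, 0, 25], [2.0, 0, 0, 0, 25], [2.0, 0, 0, 0, 25], [2.0, 0, 0, 0, 25], [2.0, 0, 0, 0, 25], [0, 0, 1, 0, 25], [0, 0, 1, 0, 25]]}}

```text
clock: 15.32
position: [0.502, 0.0099, 0.0465]
tool_rot: [179.9, 0.0, 98.4]
force: [-0.2, -0.1, -0.8]
gripper_width: 0.0227
finger_force: 0.0
```

Emit:
{"api": "play_rows", "payload": {"rows": [[0, 0, 0, 0, 25], [0, 0, 0, 0, 0], [0, 0, 0, 0, 0], [0, 0, 0, 0, 0], [0, 0, 0, 0, 0], [0, 0, 0, 0, 0]]}}

```text
clock: 15.82
position: [0.5036, 0.0088, 0.047]
tool_rot: [179.8, 0.0, 98.2]
force: [6.8, 0.6, -7.4]
gripper_width: 0.0024
finger_force: 30.0
```

Run:
```python
from h import *
go(502,9.5,98.03)
```

```text
t 15.8167 pos [503.57   8.83  46.99] rot [1.7982e+02 4.0000e-02 9.8250e+01] F [ 6.81  0.56 -7.45] w 0.002424995776770797
tx 0.089 ty -0.146 cm; turn 0.0038 rad
```

Emit:
{"api": "play_rows", "payload": {"rows": [[0, 0, 0, 0, 25], [0, 0, 0, 0, 25], [0, 0, 0, 0, 25], [0, 0.2, 0, 0, 25], [0, 0, 0, 0, 0], [0, 0, 0, 0, 0], [0, 0, 0, 0, 0], [0, 0, 0, 0, 0], [0, 0, 0, 0, 0]]}}

```text
clock: 16.57
position: [0.5035, 0.0096, 0.0466]
tool_rot: [-180.0, -0.0, 98.3]
force: [-2.6, -1.5, 1.6]
gripper_width: 0.0031
finger_force: 30.0
```

Run:
```python
from h import *
go(502,9.5,98.03)
```

```text
t 16.5667 pos [503.49   9.57  46.6 ] rot [-179.97   -0.     98.29] F [-2.62 -1.55  1.63] w 0.0031244460294079933
tx 0.014 ty -0.149 cm; turn 0.0045 rad
```

Emit:
{"api": "play_rows", "payload": {"rows": [[0, 0, 0, 0, 25], [0, 0, 0, 0, 25], [0, 0, -2, 0, 25], [0, 0, -3, 0, 25], [0, 0, -3, 0.115, 25], [0, 0, -2, 0.115, 25], [0, 0, 0, 0.115, 75], [0, 0, 0, 0.115, 75], [0, 0, 0, 0.115, 75], [0, 0, 0, 0.115, 75]]}}

```text
clock: 17.4
position: [0.504, 0.0097, 0.1468]
tool_rot: [180.0, -0.0, 58.4]
force: [-0.4, -0.5, 0.4]
gripper_width: 0.0464
finger_force: 0.0
```

Emit:
{"api": "play_rows", "payload": {"rows": [[0, 0, 0, 0.115, 75], [0, 0, 0, 0.115, 75], [0, 0, 0, 0.115, 75], [0, 0, 0, 0.115, 75], [0, 0, 0, 0.115, 75], [-2.5, 2.9, 0, 0, 75], [-2.5, 2.9, 0, 0, 75], [-2.5, 2.9, 0, 0, 75], [-2.5, 2.9, 0, 0, 75], [-2.5, 2.9, 0, 0, 75]]}}

```text
clock: 18.23
position: [0.4538, -0.1769, 0.1467]
tool_rot: [180.0, -0.0, 25.8]
force: [1.0, -0.0, -0.2]
gripper_width: 0.0682
finger_force: 0.0
```

Run:
```python
from h import *
go(420,-294.8,25.5)
D=np.load("top0.npz");im,d,K,R,t=[D[k] for k in("im","d","K","R","t")];W=cloud(d,K,R,t)*1000
for n,(u,v) in dict(coin1=(540,459),coin2=(461,497),cap=(497,465),plate=(470,418)).items():
    u=int(u/2.8+190);v=int(v/2.8+55);print(n,np.median(W[v-1:v+2,u-1:u+2,2]))
```

```text
t 18.2333 pos [ 453.81 -176.88  146.71] rot [ 1.7998e+02 -2.0000e-02  2.5830e+01] F [ 1.  -0.  -0.2] w 0.06821486536876888
tx -8.181 ty 9.140 cm; turn 0.0058 rad
coin1 3.1903229497748895
coin2 3.048552741514026
cap 17.504524637066936
plate 4.047260504506015
```

Emit:
{"api": "play_rows", "payload": {"rows": [[-2.7, 3.0, 0, 0.0058, 75], [-2.7, 3.0, 0, 0, 75], [-2.7, 3.0, 0, 0, 75], [0, 0, 3, 0, 75], [0, 0, 3, 0, 75], [0, 0, 3, 0, 75], [0, 0, 2, 0, 75], [0, 0, 1, 0, 75], [0, 0, 0.5, 0, 75], [0, 0, 0.3, 0, 75]]}}

```text
clock: 19.07
position: [0.4205, -0.2916, 0.0186]
tool_rot: [-180.0, -0.0, 25.5]
force: [-0.9, -0.7, -0.3]
gripper_width: 0.0683
finger_force: 0.0
```

Run:
```python
from h import *
go(420,-294.8,25.5)
im,d,K,R,t=grab("side"); cv2.imwrite("pics/s2.png",cv2.resize(im[130:230,250:390],None,fx=4,fy=4,interpolation=cv2.INTER_CUBIC))
```

```text
t 19.0667 pos [ 420.45 -291.56   18.55] rot [-180.     -0.     25.48] F [-0.91 -0.7  -0.27] w 0.06829802586552593
tx -0.180 ty 0.273 cm; turn -0.0003 rad
```

View pics/s2.png

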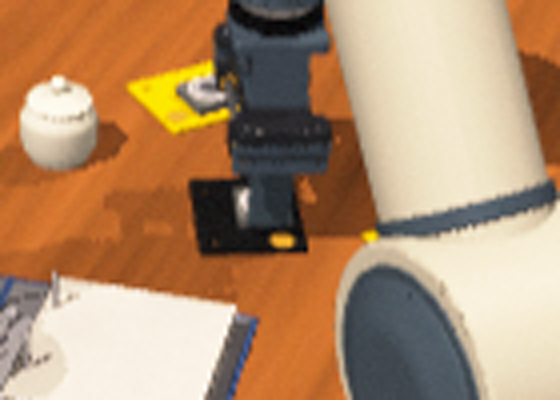

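The gripper straddles the capsule at about (262,205), and the panel lies undisturbed below it.

Emit:
{"api": "play_rows", "payload": {"rows": [[-0.17, 0.27, 0.5, 0, 75], [0, 0, 0.4, 0, 75], [0, 0, 0.1, 0, 75], [0, 0, 0, 0, 0], [0, 0, 0, 0, 0], [0, 0, 0, 0, 0], [0, 0, 0, 0, 0], [0, 0, 0, 0, 0]]}}

```text
clock: 19.78
position: [0.42, -0.2947, 0.0088]
tool_rot: [180.0, -0.0, 25.5]
force: [0.3, -0.1, 3.6]
gripper_width: 0.0456
finger_force: 30.0
```

Run:
```python
from h import *
go(420,-294.8,25.5)
```

```text
t 19.7833 pos [ 419.96 -294.72    8.83] rot [ 1.7998e+02 -1.0000e-02  2.5480e+01] F [ 0.25 -0.1   3.6 ] w 0.04558224007699027
tx 0.000 ty 0.009 cm; turn -0.0004 rad
```

Emit:
{"api": "play_rows", "payload": {"rows": [[0, 0, 0, 0, 75], [0, 0, 0, 0, 75], [0, 0, 0, 0, 75], [0, 0, -0.5, 0, 75], [0, 0, -1.3, -0.1, 75], [0, 0, 0, -0.115, 75], [0, 0, 0, -0.115, 75], [0, 0, 0, -0.115, 75], [0, 0, 0, -0.115, 75], [0, 0, 0, -0.115, 75]]}}

```text
clock: 20.62
position: [0.4199, -0.2947, 0.027]
tool_rot: [180.0, 0.0, 64.5]
force: [0.2, -0.7, 0.1]
gripper_width: 0.0683
finger_force: 0.0
```

Emit:
{"api": "play_rows", "payload": {"rows": [[0, 0, 0, -0.115, 75], [0, 0, 0, -0.115, 75], [0, 0, 0, -0.115, 75], [0, 0, 0, -0.115, 75], [0, 0, 0, -0.115, 75], [0, 0, 0, -0.115, 75], [0, 0, 0, -0.115, 75], [0, 0, 0, -0.0908, 75], [0, 0, 0, 0, 75], [0, 0, 0, 0, 75]]}}

```text
clock: 21.45
position: [0.4199, -0.2947, 0.0269]
tool_rot: [180.0, 0.0, 115.3]
force: [0.1, -0.6, 0.1]
gripper_width: 0.0685
finger_force: 0.0
```

Run:
```python
from h import *
go(420,-294.8,115.5)
```

```text
t 21.45 pos [ 419.9  -294.71   26.86] rot [1.800e+02 1.000e-02 1.153e+02] F [ 0.09 -0.57  0.08] w 0.06853212644132368
tx -0.012 ty 0.006 cm; turn -0.0035 rad
```

Emit:
{"api": "play_rows", "payload": {"rows": [[0, 0, 0.8, -0.003, 75], [0, 0, 0.8, 0, 75], [0, 0, 0.4, 0, 75], [0, 0, 0.05, 0, 75], [0, 0, 0, 0, 0], [0, 0, 0, 0, 0], [0, 0, 0, 0, 0], [0, 0, 0, 0, 0], [0, 0, 0, 0, 0]]}}

```text
clock: 22.2
position: [0.42, -0.2947, 0.0063]
tool_rot: [180.0, 0.0, 115.6]
force: [1.5, 0.1, -0.1]
gripper_width: 0.0461
finger_force: 30.0
```

Run:
```python
from h import *
go(420,-294.8,115.48)
```

```text
t 22.2 pos [ 419.96 -294.71    6.28] rot [1.7999e+02 2.0000e-02 1.1564e+02] F [ 1.46  0.07 -0.09] w 0.046050875869879
tx -0.009 ty -0.000 cm; turn 0.0028 rad
```

Emit:
{"api": "play_rows", "payload": {"rows": [[0, 0, -0.3, 0, 0], [0, 0, -0.8, 0, 0], [0, 0, -1.5, 0, 0], [0, 0, -2.0, 0, 0], [0, 0, -2.0, 0.06, 0], [0, 0, -2.0, 0.06, 0], [0, 0, -2.0, 0.06, 0], [0, 0, -1.5, 0.06, 0], [0, 0, -0.5, 0.0666, 0], [0, 0, 0, 0, 0]]}}

```text
clock: 23.03
position: [0.4204, -0.2952, 0.1342]
tool_rot: [179.9, 0.1, 97.9]
force: [-0.9, -0.6, -1.3]
gripper_width: 0.0459
finger_force: 30.0
```

Emit:
{"api": "play_rows", "payload": {"rows": [[1.5, 0.5, 0, 0, 0], [2.5, 0.8, 0, 0, 0], [2.8, 0.9, 0, 0, 0], [2.8, 0.9, 0, 0, 0], [2.8, 0.9, 0, 0, 0], [2.8, 0.9, 0, 0, 0], [2.8, 0.9, 0, 0, 0], [2.8, 0.9, 0, 0, 0], [2.2, 0.7, 0, 0, 0], [1.0, 0.3, 0, 0, 0]]}}

```text
clock: 23.87
position: [0.462, -0.0438, 0.1319]
tool_rot: [-180.0, -0.0, 98.3]
force: [0.3, -0.9, -1.6]
gripper_width: 0.0456
finger_force: 30.0
```

Run:
```python
from h import *
go(464.5,-36.1,98.03)
```

```text
t 23.8667 pos [462.04 -43.76 131.95] rot [-1.7996e+02 -4.0000e-02  9.8300e+01] F [ 0.28 -0.87 -1.55] w 0.04558061374613228
tx 0.722 ty 0.354 cm; turn 0.0047 rad
```

Emit:
{"api": "play_rows", "payload": {"rows": [[0.6, 0.28, 0, 0.0047, 0], [0, 0, 0, 0, 0], [0, 0, 2, 0, 0], [0, 0, 2, 0, 0], [0, 0, 1.2, 0, 0], [0, 0, 0, 0, 0], [0, 0, 0, 0, 0]]}}

```text
clock: 24.45
position: [0.4639, -0.0408, 0.0799]
tool_rot: [-179.9, -0.0, 97.8]
force: [-0.3, -0.7, 0.6]
gripper_width: 0.0456
finger_force: 30.0
```

Run:
```python
from h import *
go(464.5,-36.1,98.03)
for n in("top","side"):
    im,d,K,R,t=grab(n)
    c=im[150:270,190:310] if n=="top" else im[150:270,200:340]
    cv2.imwrite(f"pics/{n}3.png",cv2.resize(c,None,fx=4.5,fy=4.5,interpolation=cv2.INTER_CUBIC))
```

```text
t 24.45 pos [463.95 -40.82  79.93] rot [-1.7993e+02 -2.0000e-02  9.7770e+01] F [-0.34 -0.68  0.6 ] w 0.04559603274561444
tx 0.460 ty 0.119 cm; turn -0.0046 rad
```

View pics/side3.png

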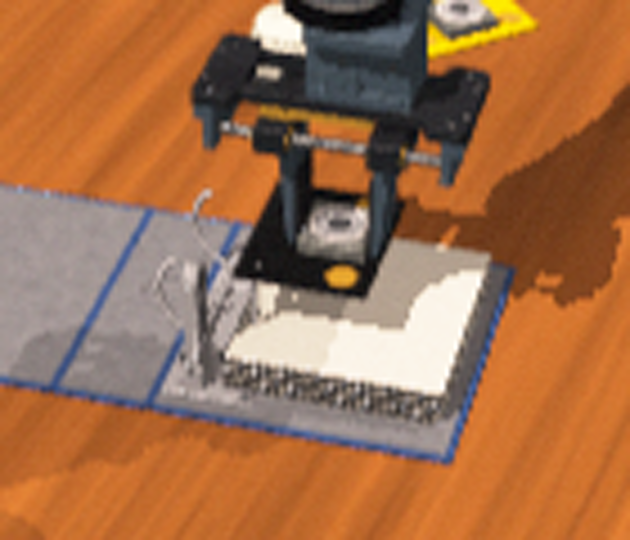

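The panel is held level over the leaves with its punched edge towards the rings, and the lever stands upright at (200,320).

Emit:
{"api": "play_rows", "payload": {"rows": [[0.45, 0.11, 0, -0.0046, 0], [0, 0, 0, 0, 0], [0, 0, 0, 0, 0], [0, 0, 0, 0, 0]]}}

```text
clock: 24.88
position: [0.4649, -0.0352, 0.0805]
tool_rot: [180.0, 0.0, 98.1]
force: [-0.5, -0.1, -1.4]
gripper_width: 0.0456
finger_force: 30.0
```

Run:
```python
from h import *
go(464.5,-36.1,98.03)
```

```text
t 24.8833 pos [464.94 -35.2   80.46] rot [1.7997e+02 1.0000e-02 9.8100e+01] F [-0.49 -0.14 -1.44] w 0.04558585247493419
tx -0.083 ty -0.056 cm; turn 0.0011 rad
```

Emit:
{"api": "play_rows", "payload": {"rows": [[-0.05, -0.05, 0, 0.001, 0], [0, 0, 0, 0, 0], [0, 0, 0, 0, 0], [0, 0, 0, 0, 0]]}}

```text
clock: 25.22
position: [0.4643, -0.0359, 0.0801]
tool_rot: [-180.0, -0.0, 98.0]
force: [-0.5, -0.5, -1.0]
gripper_width: 0.0459
finger_force: 30.0
```

Run:
```python
from h import *
go(464.5,-36.1,98.03)
```

```text
t 25.2167 pos [464.31 -35.87  80.13] rot [-180.     -0.     98.01] F [-0.46 -0.52 -1.02] w 0.04590083601475439
tx -0.025 ty 0.016 cm; turn -0.0003 rad
```

Emit:
{"api": "play_rows", "payload": {"rows": [[-0.01, 0.01, 0.3, 0, 0], [0, 0, 0.3, 0, 0], [0, 0, 0.2, 0, 0], [0, 0, 0.1, 0, 0], [0, 0, 0, 0, 0]]}}

```text
clock: 25.63
position: [0.4643, -0.0359, 0.0708]
tool_rot: [-180.0, -0.0, 98.0]
force: [-1.2, -0.5, -0.9]
gripper_width: 0.0458
finger_force: 30.0
```

Emit:
{"api": "play_rows", "payload": {"rows": [[0, 0, 0.06, 0, 0], [0, 0, 0.06, 0, 0], [0, 0, 0.06, 0, 0], [0, 0, 0, 0, 0]]}}

```text
clock: 25.97
position: [0.4645, -0.0359, 0.0693]
tool_rot: [180.0, 0.0, 98.0]
force: [-0.5, -0.5, -0.8]
gripper_width: 0.0458
finger_force: 30.0
```

Emit:
{"api": "play_rows", "payload": {"rows": [[0, 0, 0.06, 0, 0], [0, 0, 0.06, 0, 0], [0, 0, 0, 0, 0]]}}

```text
clock: 26.22
position: [0.4644, -0.0359, 0.068]
tool_rot: [-180.0, -0.0, 98.0]
force: [1.5, 0.5, -1.3]
gripper_width: 0.0459
finger_force: 30.0
```

Emit:
{"api": "play_rows", "payload": {"rows": [[0, 0, 0.06, 0, 0], [0, 0, 0.06, 0, 0], [0, 0, 0, 0, 0]]}}

```text
clock: 26.47
position: [0.4644, -0.0359, 0.0668]
tool_rot: [-180.0, -0.0, 98.0]
force: [-0.0, 0.2, -1.2]
gripper_width: 0.0461
finger_force: 30.0
```

Emit:
{"api": "play_rows", "payload": {"rows": [[0, 0, 0.06, 0, 0], [0, 0, 0.06, 0, 0], [0, 0, 0.06, 0, 0], [0, 0, 0, 0, 0]]}}

```text
clock: 26.8
position: [0.4644, -0.0359, 0.065]
tool_rot: [-180.0, -0.0, 98.0]
force: [-1.1, -0.3, -1.5]
gripper_width: 0.0459
finger_force: 30.0
```

Emit:
{"api": "play_rows", "payload": {"rows": [[0, 0, 0.1, 0, 0], [0, 0, 0.1, 0, 0], [0, 0, 0.1, 0, 0], [0, 0, 0, 0, 0]]}}

```text
clock: 27.13
position: [0.4644, -0.0359, 0.0619]
tool_rot: [-180.0, -0.0, 98.0]
force: [-0.9, -0.0, -0.9]
gripper_width: 0.0457
finger_force: 30.0
```

Emit:
{"api": "play_rows", "payload": {"rows": [[0, 0, 0.1, 0, 0], [0, 0, 0.1, 0, 0], [0, 0, 0.1, 0, 0], [0, 0, 0.1, 0, 0], [0, 0, 0.1, 0, 0], [0, 0, 0, 0, 0]]}}

```text
clock: 27.63
position: [0.4644, -0.0359, 0.0569]
tool_rot: [-180.0, -0.0, 98.0]
force: [1.0, -0.4, -0.8]
gripper_width: 0.0457
finger_force: 30.0
```

Emit:
{"api": "play_rows", "payload": {"rows": [[0, 0, 0.15, 0, 0], [0, 0, 0.15, 0, 0], [0, 0, 0.15, 0, 0], [0, 0, 0.15, 0, 0], [0, 0, 0.15, 0, 0], [0, 0, 0.15, 0, 0], [0, 0, 0.15, 0, 0], [0, 0, 0.15, 0, 0], [0, 0, 0.1, 0, 0], [0, 0, 0, 0, 0]]}}

```text
clock: 28.47
position: [0.4643, -0.0359, 0.0439]
tool_rot: [-180.0, -0.0, 98.0]
force: [0.3, -0.6, -0.3]
gripper_width: 0.0454
finger_force: 30.0
```

Emit:
{"api": "play_rows", "payload": {"rows": [[0, 0, 0.06, 0, 0], [0, 0, 0.06, 0, 0], [0, 0, 0.06, 0, 0], [0, 0, 0.06, 0, 0], [0, 0, 0, 0, 0]]}}

```text
clock: 28.88
position: [0.4644, -0.0359, 0.0416]
tool_rot: [-180.0, -0.0, 98.0]
force: [-0.6, 0.7, -1.3]
gripper_width: 0.0458
finger_force: 30.0
```

Emit:
{"api": "play_rows", "payload": {"rows": [[0, 0, 0.06, 0, 0], [0, 0, 0.06, 0, 0], [0, 0, 0.06, 0, 0], [0, 0, 0, 0, 0]]}}

```text
clock: 29.22
position: [0.4644, -0.0359, 0.0398]
tool_rot: [-180.0, -0.0, 98.0]
force: [-0.8, 0.6, -1.2]
gripper_width: 0.0459
finger_force: 30.0
```

Emit:
{"api": "play_rows", "payload": {"rows": [[0, 0, 0.05, 0, 0], [0, 0, 0.05, 0, 0], [0, 0, 0, 0, 0]]}}

```text
clock: 29.47
position: [0.4644, -0.0359, 0.0388]
tool_rot: [-180.0, -0.0, 98.0]
force: [-0.5, 0.7, -0.4]
gripper_width: 0.0459
finger_force: 30.0
```

Emit:
{"api": "play_rows", "payload": {"rows": [[0, 0, 0.04, 0, 0], [0, 0, 0.04, 0, 0], [0, 0, 0, 0, 0]]}}

```text
clock: 29.72
position: [0.4644, -0.0359, 0.0381]
tool_rot: [-180.0, -0.0, 98.0]
force: [0.1, 0.6, -1.6]
gripper_width: 0.046
finger_force: 30.0
```

Steps of 0.4–0.8 mm while feeling for the leaves.

Emit:
{"api": "play_rows", "payload": {"rows": [[0, 0, 0.04, 0, 0], [0, 0, 0.04, 0, 0], [0, 0, 0, 0, 0]]}}

```text
clock: 29.97
position: [0.4644, -0.0359, 0.0373]
tool_rot: [-180.0, -0.0, 98.0]
force: [0.1, -0.2, -1.0]
gripper_width: 0.0458
finger_force: 30.0
```

Emit:
{"api": "play_rows", "payload": {"rows": [[0, 0, 0.04, 0, 0], [0, 0, 0.03, 0, 0], [0, 0, 0, 0, 0]]}}

```text
clock: 30.22
position: [0.4644, -0.0359, 0.0365]
tool_rot: [-180.0, -0.0, 98.0]
force: [-0.2, 0.4, -0.8]
gripper_width: 0.0458
finger_force: 30.0
```

Emit:
{"api": "play_rows", "payload": {"rows": [[0, 0, 0.03, 0, 0], [0, 0, 0.03, 0, 0], [0, 0, 0, 0, 0]]}}

```text
clock: 30.47
position: [0.4644, -0.0359, 0.036]
tool_rot: [180.0, -0.0, 98.0]
force: [-0.0, 0.4, 1.7]
gripper_width: 0.046
finger_force: 30.0
```

Emit:
{"api": "play_rows", "payload": {"rows": [[0, 0, 0.03, 0, 0], [0, 0, 0.03, 0, 0], [0, 0, 0, 0, 0]]}}

```text
clock: 30.72
position: [0.4645, -0.0359, 0.0355]
tool_rot: [180.0, 0.0, 98.0]
force: [-1.4, 0.1, 6.5]
gripper_width: 0.0458
finger_force: 30.0
```

Emit:
{"api": "play_rows", "payload": {"rows": [[0, 0, 0.03, 0, 0], [0, 0, 0.03, 0, 0], [0, 0, 0, 0, 0]]}}

```text
clock: 30.97
position: [0.4645, -0.0359, 0.0351]
tool_rot: [180.0, 0.0, 98.0]
force: [-1.9, 0.8, 10.4]
gripper_width: 0.0456
finger_force: 30.0
```

Emit:
{"api": "play_rows", "payload": {"rows": [[0, 0, -0.04, 0, 0], [0, 0, -0.04, 0, 0], [0, 0, 0, 0, 0]]}}

```text
clock: 31.22
position: [0.4645, -0.0359, 0.0358]
tool_rot: [180.0, 0.0, 98.0]
force: [-0.0, -0.3, 4.3]
gripper_width: 0.0455
finger_force: 30.0
```

Emit:
{"api": "play_rows", "payload": {"rows": [[0, 0, 0, 0, 70], [0, 0, 0, 0, 70], [0, 0, 0, 0, 70], [0, 0, 0, 0, 70], [0, 0, -0.5, 0, 70], [0, 0, -1.5, 0, 70], [0, 0, -3, 0, 70], [0, 0, -3, 0, 0], [0, 0, -2, 0, 0], [0, 0, 0, 0, 0]]}}

```text
clock: 32.05
position: [0.4663, -0.0363, 0.1394]
tool_rot: [179.7, 0.1, 98.0]
force: [1.1, -0.6, 0.4]
gripper_width: 0.047
finger_force: 0.0
```

Run:
```python
from h import *
go(527.5,44.7,98.03)
im,d,K,R,t=grab("side")
cv2.imwrite("pics/s4.png",cv2.resize(im[160:270,200:340],None,fx=5,fy=5,interpolation=cv2.INTER_CUBIC))
```

```text
t 32.05 pos [466.35 -36.27 139.43] rot [1.7968e+02 1.1000e-01 9.8020e+01] F [ 1.1  -0.63  0.44] w 0.04698586020250674
tx 7.165 ty 7.185 cm; turn -0.0002 rad
```

View pics/s4.png

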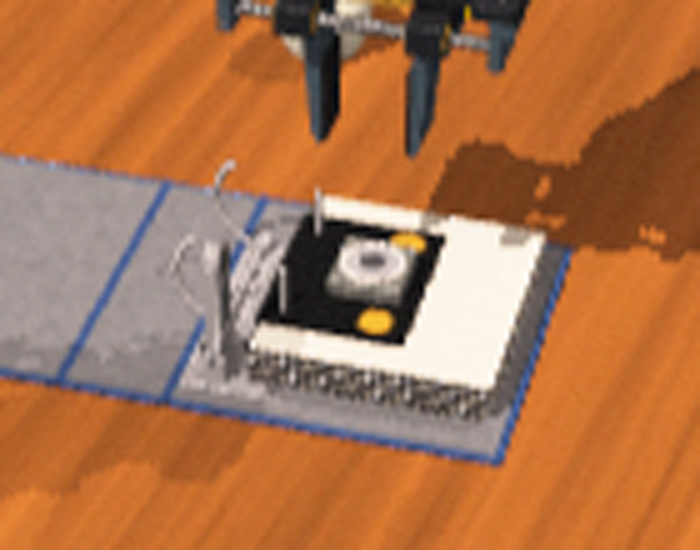

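The panel lies flat on the leaves with both posts through it, at (318,210) and (283,290). The rings are still open and the lever upright at (222,300).

Emit:
{"api": "play_rows", "payload": {"rows": [[0, 0, 0, 0.12, 0], [0, 0, 0, 0.12, 0], [0, 0, 0, 0.12, 0], [0, 0, 0, 0.12, 0], [0, 0, 0, 0.12, 0], [0, 0, 0, 0.12, 0], [0, 0, 0, 0.12, 0], [0, 0, 0, 0.12, 0], [0, 0, 0, 0.12, 0], [0, 0, 0, 0.12, 0]]}}

```text
clock: 32.93
position: [0.4638, -0.0358, 0.1347]
tool_rot: [-179.9, 0.1, 28.9]
force: [0.6, 0.3, -0.4]
gripper_width: 0.0001
finger_force: 0.0
```

Emit:
{"api": "play_rows", "payload": {"rows": [[0, 0, 0, 0.12, 0], [0, 0, 0, 0.12, 0], [0, 0, 0, 0.1308, 0], [1.0, -1.8, 0, 0, 0], [1.0, -1.8, 0, 0, 0], [1.0, -1.8, 0, 0, 0], [1.0, -1.8, 0, 0, 0], [0, 0, 0, 0, 0], [0, 0, 0, 0, 0], [0, 0, 0, 0, 0]]}}

```text
clock: 33.77
position: [0.4929, 0.0409, 0.1349]
tool_rot: [-180.0, 0.1, 8.4]
force: [0.5, -0.1, 0.1]
gripper_width: 0.0003
finger_force: 0.0
```

Run:
```python
from h import *
go(497,41.1,8.03)
# arc: box centre steps in album x,z for r=64, w=16
th=np.arange(1.5,0.0,-0.05)+.05
C=np.c_[30+64*np.cos(th)-5*np.sin(th)-16,20+64*np.sin(th)+5*np.cos(th)]
for a,c,dd in zip(th,C,np.r_[[[0,0]],np.diff(C,axis=0)]):print(a.round(2),c.round(1),(dd/10).round(2))
```

```text
t 33.7667 pos [492.87  40.88 134.92] rot [-1.7999e+02  9.0000e-02  8.3700e+00] F [ 0.48 -0.06  0.12] w 0.0003098791022902841
tx 0.412 ty 0.039 cm; turn 0.0060 rad
1.55 [10.3 84.1] [0. 0.]
1.5 [13.5 84.2] [0.32 0.01]
1.45 [16.7 84.1] [ 0.32 -0.01]
1.4 [20.  83.9] [ 0.32 -0.02]
1.35 [23.1 83.5] [ 0.32 -0.04]
1.3 [26.3 83. ] [ 0.32 -0.05]
1.25 [29.4 82.3] [ 0.31 -0.07]
1.2 [32.5 81.5] [ 0.31 -0.08]
1.15 [35.6 80.5] [ 0.3 -0.1]
1.1 [38.6 79.3] [ 0.3  -0.12]
1.05 [41.5 78. ] [ 0.29 -0.13]
1.0 [44.4 76.6] [ 0.29 -0.14]
0.95 [47.2 75. ] [ 0.28 -0.16]
0.9 [49.9 73.2] [ 0.27 -0.17]
0.85 [52.5 71.4] [ 0.26 -0.19]
0.8 [55.  69.4] [ 0.25 -0.2 ]
0.75 [57.4 67.3] [ 0.24 -0.21]
0.7 [59.7 65.1] [ 0.23 -0.22]
0.65 [61.9 62.7] [ 0.22 -0.23]
0.6 [64.  60.3] [ 0.21 -0.24]
0.55 [65.9 57.7] [ 0.19 -0.25]
0.5 [67.8 55.1] [ 0.18 -0.26]
0.45 [69.5 52.3] [ 0.17 -0.27]
0.4 [71.  49.5] [ 0.15 -0.28]
0.35 [72.4 46.6] [ 0.14 -0.29]
0.3 [73.7 43.7] [ 0.13 -0.3 ]
0.25 [74.8 40.7] [ 0.11 -0.3 ]
0.2 [75.7 37.6] [ 0.1  -0.31]
0.15 [76.5 34.5] [ 0.08 -0.31]
0.1 [77.2 31.4] [ 0.06 -0.31]
```

Emit:
{"api": "play_rows", "payload": {"rows": [[0.4, 0.03, 1.5, 0.006, 0], [0, 0, 2.0, 0, 0], [0, 0, 1.2, 0, 0], [0, 0, 0.3, 0, 0], [0, 0, 0, 0, 0], [0, 0, 0, 0, 0], [0.3, 0, 0, 0, 0], [0.3, 0, 0, 0, 0], [0, 0, 0, 0, 0]]}}

```text
clock: 34.52
position: [0.5047, 0.0422, 0.0863]
tool_rot: [180.0, -0.1, 8.0]
force: [0.6, 0.6, 0.5]
gripper_width: 0.0005
finger_force: 0.0
```

```bash
cat >> h.py <<'E'
def alb():
    o=monitor.get_obs();p=o["position"]*1000;c,s=np.cos(np.radians(8.03)),np.sin(np.radians(8.03));d=p[:2]-[509.05,-29.85];F=o["force"]
    print("t %.2f album x %.1f y %.1f z %.1f"%(o["clock"],c*d[0]+s*d[1],-s*d[0]+c*d[1],p[2]),"Fx %.1f Fy %.1f Fz %.1f"%(c*F[0]+s*F[1],-s*F[0]+c*F[1],F[2]),o["tool_rot"].round(2))
E
python3 -c "
from h import *
alb()"
```

```text
t 34.52 album x 5.8 y 72.0 z 86.3 Fx 0.6 Fy 0.5 Fz 0.5 [ 1.7998e+02 -1.1000e-01  8.0000e+00]
```

Emit:
{"api": "play_rows", "payload": {"rows": [[0.1, 0, 0.1, 0, 0], [0.1, 0, 0.1, 0, 0], [0.1, 0, 0, 0, 0], [0, 0, 0, 0, 0]]}}

```text
clock: 34.85
position: [0.5067, 0.0427, 0.0836]
tool_rot: [180.0, -0.0, 8.0]
force: [0.2, -1.0, 0.2]
gripper_width: 0.0006
finger_force: 0.0
```

Emit:
{"api": "play_rows", "payload": {"rows": [[0.1, 0, 0, 0, 0], [0.1, 0, 0, 0, 0], [0, 0, 0, 0, 0]]}}

```text
clock: 35.1
position: [0.5084, 0.043, 0.0836]
tool_rot: [-180.0, 0.0, 8.0]
force: [-1.1, 0.5, 0.2]
gripper_width: 0.0003
finger_force: 0.6
```

Emit:
{"api": "play_rows", "payload": {"rows": [[0.1, 0, 0, 0, 0], [0.1, 0, 0, 0, 0], [0, 0, 0, 0, 0]]}}

```text
clock: 35.35
position: [0.5106, 0.0432, 0.0836]
tool_rot: [-180.0, 0.0, 8.0]
force: [-2.1, -0.5, 1.9]
gripper_width: 0.0003
finger_force: 0.8
```

Emit:
{"api": "play_rows", "payload": {"rows": [[0.15, 0, 0, 0, 0], [0.15, 0, 0, 0, 0], [0, 0, 0, 0, 0]]}}

```text
clock: 35.6
position: [0.5137, 0.0436, 0.0836]
tool_rot: [-180.0, -0.0, 8.0]
force: [-2.0, 1.0, -0.0]
gripper_width: 0.0004
finger_force: 0.9
```

```bash
python3 -c "
from h import *
alb()"
```

```text
t 35.60 album x 14.8 y 72.1 z 83.6 Fx -1.8 Fy 1.3 Fz -0.0 [-180.   -0.    8.]
```

Emit:
{"api": "play_rows", "payload": {"rows": [[0.3, 0, -0.02, 0, 0], [0.32, 0, 0.02, 0, 0], [0.32, 0, 0.04, 0, 0], [0.32, 0, 0.05, 0, 0], [0.31, 0, 0.07, 0, 0], [0.31, 0, 0.08, 0, 0], [0, 0, 0, 0, 0]]}}

```text
clock: 36.18
position: [0.5322, 0.0463, 0.0808]
tool_rot: [-180.0, 0.1, 8.0]
force: [-4.6, -1.0, -1.0]
gripper_width: 0.0004
finger_force: 1.8
```

Emit:
{"api": "play_rows", "payload": {"rows": [[0.3, 0, 0.1, 0, 0], [0.3, 0, 0.12, 0, 0], [0.29, 0, 0.13, 0, 0], [0.29, 0, 0.14, 0, 0], [0, 0, 0, 0, 0]]}}

```text
clock: 36.6
position: [0.5434, 0.0479, 0.0759]
tool_rot: [-180.0, 0.1, 8.0]
force: [-6.8, -1.1, -0.9]
gripper_width: 0.0001
finger_force: 2.5
```

```bash
python3 -c "
from h import *
alb()"
```

```text
t 36.60 album x 44.9 y 72.2 z 75.9 Fx -6.9 Fy -0.1 Fz -0.9 [-1.7999e+02  9.0000e-02  8.0100e+00]
```

Emit:
{"api": "play_rows", "payload": {"rows": [[0.27, 0, 0.13, 0, 0], [0.27, 0, 0.17, 0, 0], [0.26, 0, 0.19, 0, 0], [0.25, 0, 0.2, 0, 0], [0, 0, 0, 0, 0]]}}

```text
clock: 37.02
position: [0.5534, 0.0494, 0.0689]
tool_rot: [-180.0, 0.1, 8.0]
force: [-8.6, -1.2, 0.9]
gripper_width: 0.0005
finger_force: 3.4
```

Emit:
{"api": "play_rows", "payload": {"rows": [[0.24, 0, 0.21, 0, 0], [0.23, 0, 0.22, 0, 0], [0.22, 0, 0.23, 0, 0], [0.21, 0, 0.24, 0, 0], [0, 0, 0, 0, 0]]}}

```text
clock: 37.43
position: [0.5621, 0.0506, 0.0599]
tool_rot: [-180.0, 0.1, 8.0]
force: [-9.6, -1.3, 4.4]
gripper_width: 0.0005
finger_force: 4.4
```

```bash
python3 -c "
from h import *
alb()"
```

```text
t 37.43 album x 63.8 y 72.3 z 59.9 Fx -9.6 Fy 0.0 Fz 4.4 [-1.7998e+02  1.4000e-01  8.0100e+00]
```

Emit:
{"api": "play_rows", "payload": {"rows": [[0.1, 0, 0.12, 0, 0], [0.1, 0, 0.13, 0, 0], [0.09, 0, 0.13, 0, 0], [0.09, 0, 0.13, 0, 0], [0.08, 0, 0.13, 0, 0], [0.08, 0, 0.13, 0, 0]]}}

```text
clock: 37.93
position: [0.5672, 0.0513, 0.0526]
tool_rot: [-180.0, 0.1, 8.0]
force: [-11.3, -1.7, 7.8]
gripper_width: 0.0007
finger_force: 5.9
```

Emit:
{"api": "play_rows", "payload": {"rows": [[0.08, 0, 0.14, 0, 0], [0.07, 0, 0.14, 0, 0], [0.07, 0, 0.14, 0, 0], [0.07, 0, 0.15, 0, 0], [0, 0, 0, 0, 0]]}}

```text
clock: 38.35
position: [0.5703, 0.0517, 0.0468]
tool_rot: [-180.0, 0.1, 8.0]
force: [-10.4, -1.4, 7.1]
gripper_width: 0.0002
finger_force: 5.5
```

```bash
python3 -c "
from h import *
alb()"
```

```text
t 38.35 album x 72.0 y 72.2 z 46.8 Fx -10.5 Fy 0.1 Fz 7.1 [-1.7999e+02  1.2000e-01  8.0100e+00]
```

Emit:
{"api": "play_rows", "payload": {"rows": [[0.05, 0, 0.15, 0, 0], [0.05, 0, 0.15, 0, 0], [0.04, 0, 0.15, 0, 0], [0.04, 0, 0.15, 0, 0], [0, 0, 0, 0, 0]]}}

```text
clock: 38.77
position: [0.5726, 0.052, 0.0411]
tool_rot: [-180.0, 0.1, 8.0]
force: [-8.9, -0.8, 8.9]
gripper_width: 0.0004
finger_force: 5.5
```

Emit:
{"api": "play_rows", "payload": {"rows": [[0.02, 0, 0.12, 0, 0], [0.02, 0, 0.12, 0, 0], [0.02, 0, 0.12, 0, 0], [0, 0, 0, 0, 0]]}}

```text
clock: 39.1
position: [0.5737, 0.0521, 0.0377]
tool_rot: [-180.0, -0.0, 8.0]
force: [-6.3, -1.4, 8.4]
gripper_width: 0.0006
finger_force: 5.0
```

```bash
python3 -c "
from h import *
alb()"
```

```text
t 39.10 album x 75.5 y 72.1 z 37.7 Fx -6.4 Fy -0.5 Fz 8.4 [-180.   -0.    8.]
```

Emit:
{"api": "play_rows", "payload": {"rows": [[0.01, 0, 0.1, 0, 0], [0.01, 0, 0.1, 0, 0], [0.01, 0, 0.1, 0, 0], [0, 0, 0.1, 0, 0], [0, 0, 0, 0, 0]]}}

```text
clock: 39.52
position: [0.5747, 0.0522, 0.0337]
tool_rot: [180.0, -0.1, 8.0]
force: [-2.4, 0.5, 5.1]
gripper_width: 0.0002
finger_force: 3.1
```

Emit:
{"api": "play_rows", "payload": {"rows": [[0, 0, 0.08, 0, 0], [0, 0, 0.08, 0, 0], [0, 0, 0, 0, 0]]}}

```text
clock: 39.77
position: [0.5749, 0.0522, 0.0321]
tool_rot: [180.0, -0.1, 8.0]
force: [-0.2, 0.3, 3.6]
gripper_width: 0.0004
finger_force: 1.5
```

Emit:
{"api": "play_rows", "payload": {"rows": [[0, 0, 0.06, 0, 0], [0, 0, 0, 0, 0]]}}

```text
clock: 39.93
position: [0.5748, 0.0522, 0.0314]
tool_rot: [180.0, -0.1, 8.0]
force: [0.6, 0.3, 0.8]
gripper_width: 0.0007
finger_force: 0.5
```

Emit:
{"api": "play_rows", "payload": {"rows": [[0, 0, 0.06, 0, 0], [0, 0, 0, 0, 0]]}}

```text
clock: 40.1
position: [0.5741, 0.0521, 0.0305]
tool_rot: [180.0, -0.0, 8.0]
force: [0.4, 0.5, -0.9]
gripper_width: 0.0008
finger_force: 0.0
```

Emit:
{"api": "play_rows", "payload": {"rows": [[0, 0, 0.04, 0, 0], [0, 0, 0, 0, 0]]}}

```text
clock: 40.27
position: [0.5738, 0.0521, 0.0301]
tool_rot: [-180.0, 0.0, 8.0]
force: [0.3, -0.4, 0.4]
gripper_width: 0.0006
finger_force: 0.0
```

Emit:
{"api": "play_rows", "payload": {"rows": [[0, 0, 0.06, 0, 0], [0, 0, 0, 0, 0]]}}

```text
clock: 40.43
position: [0.5738, 0.0521, 0.0295]
tool_rot: [-180.0, 0.0, 8.0]
force: [-0.7, -0.9, -0.2]
gripper_width: 0.0005
finger_force: 0.0
```

Emit:
{"api": "play_rows", "payload": {"rows": [[0, 0, 0.06, 0, 0], [0, 0, 0, 0, 0]]}}

```text
clock: 40.6
position: [0.5738, 0.0521, 0.0289]
tool_rot: [180.0, 0.0, 8.0]
force: [-0.4, -0.3, 0.3]
gripper_width: 0.0001
finger_force: 0.0
```

Emit:
{"api": "play_rows", "payload": {"rows": [[0, 0, 0.05, 0, 0], [0, 0, 0, 0, 0]]}}

```text
clock: 40.77
position: [0.5739, 0.0521, 0.0284]
tool_rot: [-180.0, 0.0, 8.0]
force: [0.3, -0.4, 0.5]
gripper_width: 0.0006
finger_force: 0.0
```

Emit:
{"api": "play_rows", "payload": {"rows": [[0, 0, 0.05, 0, 0], [0, 0, 0, 0, 0]]}}

```text
clock: 40.93
position: [0.5739, 0.0521, 0.028]
tool_rot: [-180.0, 0.0, 8.0]
force: [0.3, 0.3, 1.1]
gripper_width: 0.0004
finger_force: 0.3
```

Emit:
{"api": "play_rows", "payload": {"rows": [[0, 0, 0.05, 0, 0], [0, 0, 0, 0, 0]]}}

```text
clock: 41.1
position: [0.574, 0.0521, 0.0276]
tool_rot: [180.0, -0.0, 8.0]
force: [-0.6, -0.1, 3.5]
gripper_width: 0.0
finger_force: 1.5
```

Emit:
{"api": "play_rows", "payload": {"rows": [[0, 0, 0.03, 0, 0], [0, 0, 0, 0, 0], [0, 0, 0, 0, 0]]}}

```text
clock: 41.35
position: [0.574, 0.0521, 0.0273]
tool_rot: [180.0, -0.0, 8.0]
force: [-0.4, -0.4, 4.5]
gripper_width: 0.0001
finger_force: 2.3
```

Emit:
{"api": "play_rows", "payload": {"rows": [[0, 0, -0.3, 0, 0], [0, 0, -1, 0, 0], [0, 0, -3, 0, 0], [0, 0, -3, 0, 0], [0, 0, -3, 0, 0], [0, 0, -3, 0, 0], [0, 0, -1, 0, 0], [0, 0, 0, 0, 0], [0, 0, 0, 0, 0], [0, 0, 0, 0, 0]]}}

```text
clock: 42.18
position: [0.5732, 0.0521, 0.1693]
tool_rot: [-180.0, 0.1, 8.0]
force: [-0.3, -0.9, -0.4]
gripper_width: 0.0008
finger_force: 0.0
```

Run:
```python
from h import *
alb()
im,d,K,R,t=grab("side")
cv2.imwrite("pics/s5.png",cv2.resize(im[160:270,200:340],None,fx=5,fy=5,interpolation=cv2.INTER_CUBIC))
```

```text
t 42.18 album x 75.0 y 72.2 z 169.3 Fx -0.4 Fy -0.8 Fz -0.4 [-1.7999e+02  9.0000e-02  8.0100e+00]
```

View pics/s5.png

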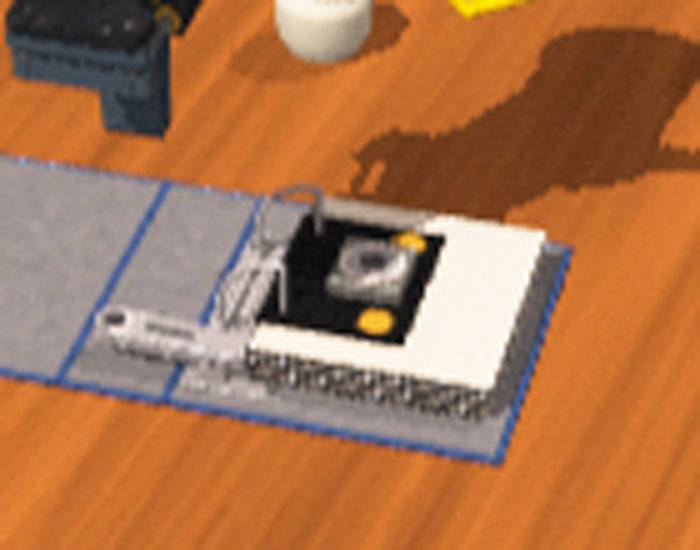

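The lever lies down with its end at (115,318), the rings are shut on the posts, the panel is flat and the arm is clear.

```bash
python3 -c "
from bench import job_done
print(job_done())"
```

```text
the job is handed in; nothing more can be done
None
```

The coin panel is filed flat on both posts, the lever is pressed down past dead centre onto its stop with the rings shut, the arm is clear, and I handed the job in at about 42 s; no verdict came back.

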